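Lock up the front-desk key safe

TASK

Lock the key safe for the night: slide its brass shutter closed until the spring catch snaps over and holds it, then take the stylus from its stand and with it press the red recessed button all the way in for a moment. Then put the stylus back upright in its stand with the collar resting on top, and leave the shutter closed and everything else on the counter where it stands.

Things in the scene. Friction and masses are not known exactly. Their poses are not given: they have to be found in the camera images.
- keysafe: dark wooden key safe fixed to the counter, a box 140 (its x) x 300 (its y) x 70 high. Origin: centre of its underside. Seen along its y: from -150 to about +65 lies the track of a brass shutter (with an open, blue-lined key well, floor at 9, that the shutter covers when closed), at +117 the red recessed button. Two side rails (70 high, inner faces at x = -47 and +47) flank the shutter.
- shutter (a joint): sliding shutter of the safe, metres: 0 fully open, 0.090 fully closed against its stop; it moves along the safe's +y. It slides with about 1 N of friction; from about 0.079 a spring catch resists (about 7 N), its crest is at 0.085, and past it the catch snaps over and holds the shutter closed.
- shutter_lug (a point): centre of the top of the wooden upright push bar on the middle of the brass shutter. Bar: 50 along the safe's x, 12 along its y, 32 high, standing on the shutter plate (its top 66 above the counter), so this point is 98 above the counter. It moves with the shutter; axes as the safe's.
- button_hole (a point): centre of the mouth of the round hole, 16 in diameter, in the top of the safe (70 above the counter, flush), in a thin brass bezel. The red button, 13 in diameter, lies in it with its face 10 below the mouth.
- button (a joint): the recessed spring button, metres pressed down: 0 out, 0.005 fully in; takes about 1 N to start and 4 N at the bottom; springs back by itself.
- stylus: pressing stylus: below the origin a steel pin 6 in diameter and 50 long; at the origin the underside of a brass collar 24 in diameter and 4 thick; above it a round pale wooden handle 14 in diameter, 60 long (to 64 above the origin), with a red band near its top. z points from pin to handle. 60 g. Starts upright in its stand.
- stylus_tip (a point): flat lower end of the stylus pin, 50 below the stylus origin along its axis.
- holder: stand of the stylus, fixed: brass foot 70 x 70, dark wooden block 56 x 56, in all 60 high. Origin: centre of its underside.
- holder_mouth (a point): centre of the mouth of the vertical hole in the top of the stand, 60 above the counter; hole 13 in diameter, 54 deep. The collar of the seated stylus rests flat on the top, its origin at this point.
- bottle: bystander: green glass bottle, 72 in diameter, 280 high; origin under its centre
- tankard: bystander: pewter tankard with handle, 90 in diameter, 120 high; origin under its centre
- pot: bystander: small copper pot, 110 in diameter, 75 high; origin under its centre
- doorstop: bystander: horseshoe-shaped iron doorstop lying flat, about 120 across, 18 high; origin under the centre of its curve
- bell: bystander: brass desk bell, 84 in diameter, 52 high; origin under its centre
- key_a: bystander: brass key standing in a slot of the pale wooden key stand (60 x 150 x 50); blade 10 x 5, round bow 28, in all 86 high; origin at its lower end, 15 above the counter
- key_b: bystander: brass key standing in a slot of the pale wooden key stand (60 x 150 x 50); blade 10 x 5, round bow 28, in all 86 high; origin at its lower end, 15 above the counter
- key_c: bystander: brass key standing in a slot of the pale wooden key stand (60 x 150 x 50); blade 10 x 5, round bow 28, in all 86 high; origin at its lower end, 15 above the counter
Things that resemble listed ones, but are neither listed nor needed, are in the scene too. There is more than one size of the holder; the one meant has the size given above.

How it is judged (in metres and radians):
On the way, in this order (a step that is already met when the one before it is completed fails the run):
1. the shutter has been slid closed past the catch (0.087 or more) (value of joint shutter above 0.087 m), for 0.2 s.
2. the stylus is lifted clear of its stand (z of stylus in the frame of holder_mouth above 0.055 m), for 0.1 s.
3. the button is pressed in (4 mm or more of its 5) by the stylus, the shutter still closed (value of joint button above 0.004 m and contact force between stylus and keysafe above 0.5 N and contact force between the fingers and keysafe below 0.5 N and value of joint shutter above 0.087 m), for 0.1 s.
At the end, for the whole second after the job is handed in: the shutter is held closed by its catch (0.087 or more), the button is out again (under 1 mm), the stylus stands at rest in its stand, upright (within 0.08 rad), centred within 7 mm, its collar within 4 mm of the top (value of joint shutter above 0.087 m and value of joint button below 0.001 m and horizontal distance between stylus and holder_mouth below 0.007 m and z of stylus in the frame of holder_mouth between -0.003 and 0.004 m and angle between stylus's own z axis and vertical below 0.08 rad and linear speed of stylus below 0.02 m/s and angular speed of stylus below 0.3 rad/s and velocity of joint shutter below 0.005 m/s); the robot touches nothing.
It fails at once if another thing on the counter is moved more than 30 mm or tipped over (distance of any of bottle, tankard, pot, doorstop, bell, key_a, key_b, key_c from where it was at the start of the episode above 0.03 m or angle between any of bottle, tankard, pot, doorstop, bell, key_a, key_b, key_c's own z axis and vertical above 0.5 rad).
It also fails if it takes over 67 s, if anything falls off the work surface, if the arm or the gripper's body presses on something with over 40 N, if the wrist force passes 120 N, or if a joint passes its speed limit or range.

ROBOT

A 6-joint arm with a two-finger parallel gripper is mounted at the origin on the work surface. World frame = base frame: x ahead of the robot, y to its left, z up, the work surface at z = 0. Lengths are in m, angles in degrees, forces in N, time in s.
With the tool pointing down it reaches from about 0.3 to 0.95 m from the base axis. Payload 3.1 kg.
Tool frame: the origin (TCP) lies midway between the tips of the shut fingers; the grasp point (between the pads) lies 19 mm behind it; z points along the fingers, y is the line along which they close (so a half turn about z gives the same grasp; the last joint's range is limited). The gripper opens to 85 mm and grips with 20 to 120 N. Pads are 22 mm wide; open, the fingers measure 114 mm over their backs; the gripper's body (76 mm by 85 mm) begins 54 mm behind the grasp point. The pads swing forward as they close: fully open they stand 13 mm farther back than shut.
Start: joints at [-69.483, 17.653, 93.61, -0, 68.738, -3.994], TCP at [0.259, -0.569, 0.202] pointing down, gripper open.
Joint ranges: [-175.34, 175.34], [-45.06, 112.39], [2.9, 150.54], [-68.45, 248.45], [3.09, 151.38], [-168.51, 168.51]. Speed limits (degrees/s): [159.86, 159.86, 180, 180, 180, 180].

INTERFACE

Orientations are given as a 3x3 rotation matrix whose columns are the frame's x, y, z axes.
In Python, from plant import readout, get_image, camera_info, manip gives the robot as it stands.
- The arm moves only by the tool send_rows, never from a script. Its argument "rows" is a list of rows, each a list of 7 numbers: the finger opening in mm, from 0 to 85.4, then the shift along the tool's x, y, z in mm, then the turn, a rotation vector about the tool's x, y, z in degrees. A call has 1 to 8 rows; each row shifts and turns the commanded pose from where the row before left it, along the tool's axes as they then stand; what a row does not reach is not made up. A row lasts 1/12 s, in which the tool goes at most 41.7 mm and 7.16 degrees, less where a joint would pass 70% of its speed; a pose out of reach is approached as far as the arm can. A call with a gripper value outside its range is refused whole. The fingers move at their own pace and stop on an object; "force" is the grip in N (left out, the last holds). Time passes only in rows, so rows that do not move let the fingers close. It gives the time, the measured TCP pose, the force and the opening at its end, in the units of the state.
- readout.sense(): the state, without advancing time (a new reading comes with each control period).
- get_image(name): name is "scene" or "top" or "wrist"; returns the picture (400x640x3 uint8, red, green, blue); there is no depth.
- camera_info(name): a dict with "camera_matrix" (3x3 intrinsics, pixels), "dist_coeffs" ([k1, k2, p1, p2, k3] as OpenCV has them; the pictures are not rectified), "pose" (4x4, takes a point from camera to world coordinates). Camera axes: x right, y up, looking along -z (the intrinsics and any distortion apply to the point x, -y, -z); pixel columns grow to the right and rows downward; lengths in m; the calibration is good to about 2 mm. A picture is of the moment at which its call begins: read the wrist's pose just before it. camera_info takes no time and is no camera call; for the wrist camera it gives the pose at the moment of the call.
- manip.hand_in(): hands the job in, once; it reports no verdict.
The state is a dict: "clock": time; "joints": joint angles; "joint_velocities": joint speeds; "tau": joint torques, N m; "position": TCP position; "ee_rot": TCP orientation; "contact_force": force on the tool from outside, world axes, zero at the start; "torque": the same for the moment, N m; "grip_width": opening from 0.0 (shut) to 1.0 (fully open).
Only numpy, scipy, OpenCV 4.12 (cv2) and the standard library are available. Lean on these libraries where they do the work, as an engineer would, in place of code of your own. Each camera call takes 0.05 s, during which the arm holds its last target. There are 200 camera calls.

## Working session

There is one attempt and no reset: what is moved stays moved. The work goes in short steps, Python scripts to look and compute and a tool call to move; the robot and the scene stay as the last step left them, time stands still between calls to the robot, and variables do not carry over. Pictures are saved under pics/ and viewed, on a budget of 10 in all, crops included, one or two more only if the job needs it, and the job is handed in when it is done.

Besides the shell and the picture viewer there is one more tool, called as name([rows], argument=value, ...), one row to a line, values as JSON. send_rows: Moves the arm, as the interface text tells. Its arguments: {"type":"object","properties":{"rows":{"type":"array"},"force":{"type":"number"}},"required":["rows"]}

```bash
mkdir -p pics; ls
python3 - <<'E'
from plant import readout,get_image,camera_info
import cv2,numpy as np
s=readout.sense();print(s['clock'],s['position'],np.round(s['ee_rot'],3).tolist())
for n in('scene','top'):
    im=get_image(n);cv2.imwrite(f'pics/{n}0.png',im[:,:,::-1]);c=camera_info(n);print(n,np.round(c['camera_matrix'],1).tolist(),c['dist_coeffs'],np.round(c['pose'],3).tolist())
E
```

```text
pics
0.0 [ 0.25896464 -0.56784438  0.20030358] [[0.91, 0.415, -0.001], [0.415, -0.91, 0.002], [0.0, -0.002, -1.0]]
scene [[389.6, 0.0, 321.4], [0.0, 389.6, 194.1], [0.0, 0.0, 1.0]] [-0.07966445  0.          0.          0.          0.        ] [[-0.875, -0.269, 0.404, 0.969], [0.485, -0.516, 0.706, 0.835], [0.018, 0.813, 0.581, 0.759], [0.0, 0.0, 0.0, 1.0]]
top [[512.1, 0.0, 319.6], [0.0, 512.1, 200.4], [0.0, 0.0, 1.0]] [-0.0871524  0.         0.         0.         0.       ] [[-0.01, 0.984, -0.177, 0.193], [-1.0, -0.013, -0.017, -0.01], [-0.019, 0.176, 0.984, 1.922], [0.0, 0.0, 0.0, 1.0]]
```

View pics/scene0.png

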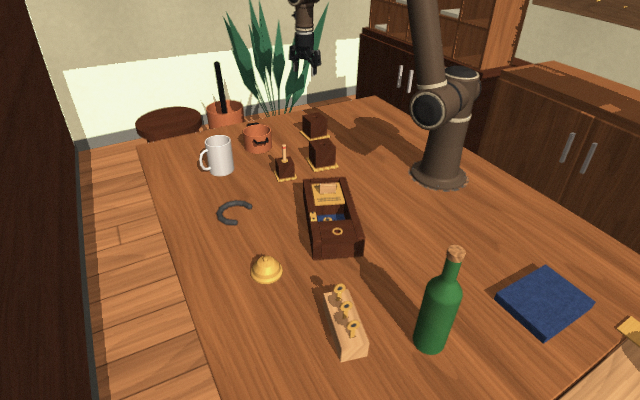

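View pics/top0.png

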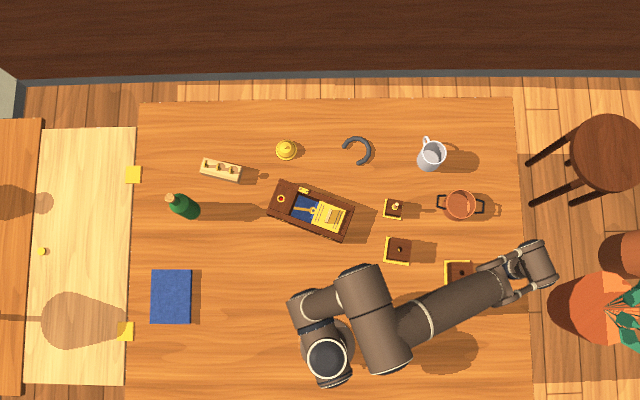

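The scene view shows the safe at about (330,215), the stylus in a small stand at (285,165), and two larger empty stands at (320,152) and (315,125). In the top view the safe is at (310,210), the stylus stand at (394,207), and the other stands at (397,250) and (458,272). The stand holding the stylus looks like the one meant. I'll confirm it in one enlarged crop and measure from that.

```bash
cat > h.py <<'E'
import cv2,numpy as np
from plant import readout,get_image,camera_info
def ray(n,uv,c=None):
    c=c or camera_info(n);p=cv2.undistortPoints(np.array([[uv]],float),np.array(c['camera_matrix']),np.array(c['dist_coeffs']))[0,0]
    P=np.array(c['pose']);return P[:3,3],P[:3,:3]@np.array([p[0],-p[1],-1])
def at(n,uv,z,c=None):
    o,d=ray(n,uv,c);return o+d*(z-o[2])/d[2]
def proj(n,X,c=None):
    c=c or camera_info(n);P=np.array(c['pose']);q=P[:3,:3].T@(np.array(X)-P[:3,3]);q=q*[1,-1,-1]
    return cv2.projectPoints(q.reshape(1,3),np.zeros(3),np.zeros(3),np.array(c['camera_matrix']),np.array(c['dist_coeffs']))[0][0,0]
E
python3 - <<'E'
import cv2,numpy as np
a=cv2.imread('pics/top0.png');b=cv2.imread('pics/scene0.png')
A=cv2.resize(a[170:270,260:420],None,fx=5,fy=5,interpolation=cv2.INTER_CUBIC)[:, :800]
A=cv2.resize(a[172:272,262:422],(800,500),interpolation=cv2.INTER_CUBIC)
cv2.imwrite('pics/c1.png',A)
B=cv2.resize(b[110:260,260:380],(480,600),interpolation=cv2.INTER_CUBIC)
cv2.imwrite('pics/c2.png',B)
E
```

```text
(no output)
```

View pics/c1.png

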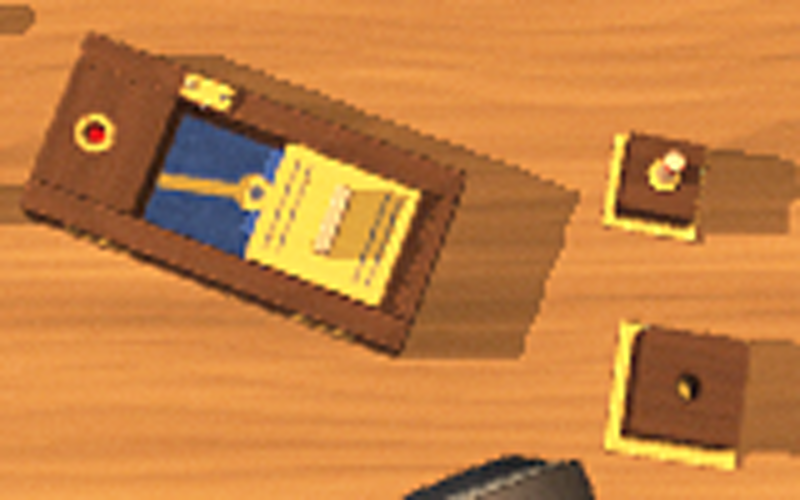

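View pics/c2.png

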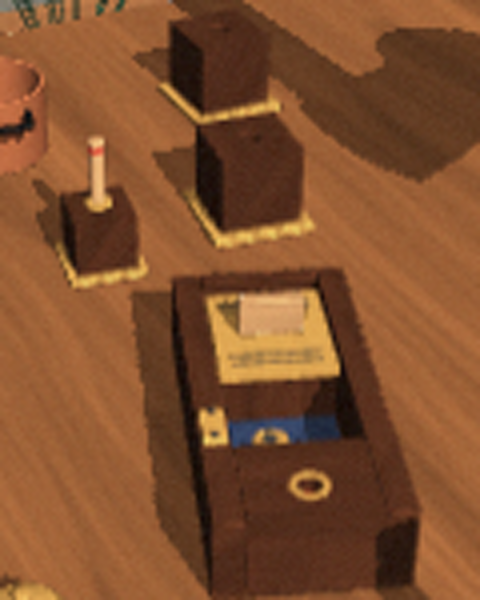

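The crops settle which stand is meant. The stand with the stylus at c1 (663,180) has an ~80 px block, about 56 mm at 1.4 px/mm. The empty one at (690,385) is ~110 px, about 78 mm, and the third is the same kind. So the small stand fits. The button bezel is at c1 (96,132), and the pale top of the lug is at (333,220).

Run:
```python
from h import *
f=lambda x,y:(262+x/5-.4,172+y/5-.4)
g=lambda x,y:(260+x/4-.4,110+y/4-.4)
def tri(u,v):
    o1,d1=ray('top',u);o2,d2=ray('scene',v)
    t=np.linalg.lstsq(np.c_[d1,-d2],o2-o1,rcond=None)[0];a=o1+t[0]*d1;b=o2+t[1]*d2
    return (a+b)/2,np.linalg.norm(a-b)
cs=[at('top',f(*p),.07) for p in((90,38),(465,180),(400,352),(25,212))]
print('corners',np.round(cs,4),[round(np.linalg.norm(cs[i]-cs[i-1]),4) for i in range(4)])
c=np.mean(cs,0);yv=(cs[0]+cs[3]-cs[1]-cs[2]);yv/=np.linalg.norm(yv);print('centre',c,'y',yv,np.degrees(np.arctan2(yv[1],yv[0])))
print('button',at('top',f(96,132),.07),'expected',c+.117*yv)
print('scene button',at('scene',g(310,486),.07), tri(f(96,132),g(310,486)))
l=at('top',f(333,220),.098);print('lug',l,'along y',(l-c)@yv,'x off',np.cross(yv,l-c)[2])
print('scene lug',at('scene',g(272,295),.098))
print('collar',at('top',f(663,175),.064),'top',at('top',f(674,160),.124))
print('scene collar',at('scene',g(98,204),.064),'top',at('scene',g(97,140),.124),tri(f(674,160),g(97,140)))
```

```text
corners [[ 0.6067  0.1701  0.07  ]
 [ 0.4963 -0.1055  0.07  ]
 [ 0.3707 -0.0557  0.07  ]
 [ 0.4767  0.2174  0.07  ]] [np.float64(0.1383), np.float64(0.2968), np.float64(0.1351), np.float64(0.2929)]
centre [0.48758814 0.05656236 0.07      ] y [0.3668919  0.93026358 0.        ] 68.47594013048769
button [0.53567234 0.16533296 0.07      ] expected [0.53051449 0.1654032  0.07      ]
scene button [0.536297  0.1674321 0.07     ] (array([0.53563756, 0.16570649, 0.06849705]), np.float64(0.0007756002606345169))
lug [ 0.463782   -0.00844667  0.098     ] along y -0.06920981490199707 x off -0.0017053019576631287
scene lug [ 0.466294   -0.00826591  0.098     ]
collar [ 0.49906878 -0.25136899  0.064     ] top [ 0.49988613 -0.25179073  0.124     ]
scene collar [ 0.50461629 -0.24470762  0.064     ] top [ 0.50121387 -0.24904319  0.124     ] (array([ 0.50007207, -0.25195652,  0.12234861]), np.float64(0.00021834019454618447))
```

send_rows([
  [40,28,-28,0,0,0,0],
  [40,28,-28,0,0,0,0],
  [40,28,-28,0,0,0,0],
  [40,28,-28,0,0,0,0],
  [40,28,-28,0,0,0,0],
  [40,28,-28,0,0,0,0],
  [40,28,-28,0,0,0,0],
  [40,28,-28,0,0,0,0],
], force=25)

```text
clock: 0.77
position: [0.3701, -0.2699, 0.2012]
ee_rot: [[0.91, 0.414, -0.0], [0.414, -0.91, 0.0], [-0.0, -0.001, -1.0]]
contact_force: [1.1, 0.2, 0.1]
grip_width: 0.468
```

send_rows([
  [40,28,-28,0,0,0,0],
  [40,28,-28,0,0,0,0],
  [40,28,-28,0,0,0,0],
  [40,28,-28,0,0,0,0],
  [40,28,-28,0,0,0,0],
  [40,28,-28,0,0,0,0],
  [40,27,-31,0,0,0,0],
])

```text
clock: 1.35
position: [0.4653, -0.0082, 0.2015]
ee_rot: [[0.91, 0.415, 0.0], [0.415, -0.91, -0.0], [0.0, 0.0, -1.0]]
contact_force: [1.3, -0.3, 0.7]
grip_width: 0.469
```

send_rows([
  [40,0,0,0,0,0,6.57],
  [40,0,0,0,0,0,6.57],
  [40,0,0,0,0,0,6.57],
  [40,0,0,0,0,0,6.57],
  [40,0,0,0,0,0,6.57],
  [40,0,0,0,0,0,6.57],
  [40,0,0,0,0,0,6.57],
  [40,0,0,0,0,0,0],
])

```text
clock: 2.02
position: [0.4645, -0.0099, 0.2011]
ee_rot: [[0.93, -0.368, -0.001], [-0.368, -0.93, 0.0], [-0.001, 0.0, -1.0]]
contact_force: [0.8, -0.1, 0.2]
grip_width: 0.468
```

Run:
```python
from h import *
s=readout.sense();print(s['clock'],s['position'],np.round(s['ee_rot'],3).tolist(),s['grip_width'],s['joints'])
c=camera_info('wrist');np.save('w1.npy',c,allow_pickle=True);im=get_image('wrist')[:,:,::-1].copy();cv2.imwrite('pics/w1.png',im)
for X in((.4645,-.008,.098),(.5357,.1655,.07)):print(proj('wrist',X,c))
```

```text
2.0167 [ 0.46454174 -0.00988868  0.20110887] [[0.93, -0.368, -0.001], [-0.368, -0.93, 0.0], [-0.001, 0.0, -1.0]] 0.46764080767857924 [-6.59101800e+00 -3.34659559e-01  1.14408501e+02 -4.63700618e-04
  6.59847766e+01  1.04989365e+02]
[320.24880301 182.87824909]
[125.2098953  171.96297553]
```

View pics/w1.png

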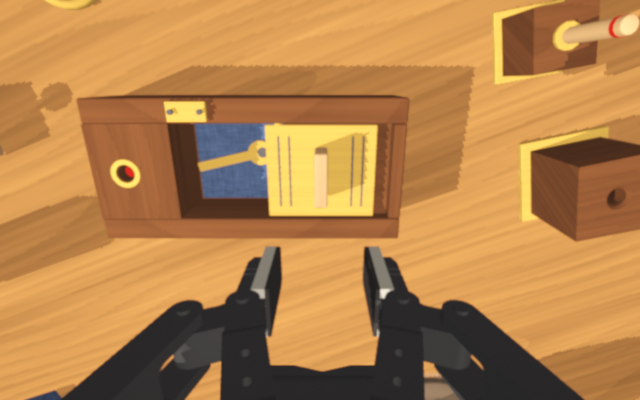

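The wrist view shows the lug's top at (321,178) and the bezel at (125,173). They were predicted at (320,183) and (125,172), so the estimates hold. I'll descend over the lug and grip it.

send_rows([
  [40,2,0,30,0,0,0],
  [40,0,0,30,0,0,0],
  [40,0,0,30,0,0,0],
  [40,0,0,20,0,0,0],
  [40,0,0,10,0,0,0],
  [40,0,0,0,0,0,0],
])

```text
clock: 2.57
position: [0.4642, -0.0105, 0.079]
ee_rot: [[0.931, -0.364, -0.006], [-0.365, -0.931, 0.001], [-0.006, 0.002, -1.0]]
contact_force: [-0.6, 0.4, 0.2]
grip_width: 0.468
```

send_rows([
  [5,0,0,0,0,0,0],
  [5,0,0,0,0,0,0],
  [5,0,0,0,0,0,0],
  [5,0,0,0,0,0,0],
  [5,0,0,0,0,0,0],
  [5,0,0,0,0,0,0],
])

```text
clock: 3.07
position: [0.4675, -0.0108, 0.0823]
ee_rot: [[0.931, -0.366, 0.002], [-0.366, -0.931, -0.0], [0.001, -0.0, -1.0]]
contact_force: [-0.1, 0.5, -0.8]
grip_width: 0.056
```

Run:
```python
from h import *
s=readout.sense();print(s['clock'],s['position'],s['grip_width'],s['contact_force'])
im=get_image('wrist')[:,:,::-1].copy();b=get_image('scene')[:,:,::-1]
cv2.imwrite('pics/w2.png',np.hstack([cv2.resize(im,(480,300)),cv2.resize(b[140:265,265:390],(300,300))]))
```

```text
3.0667 [ 0.46748083 -0.0107632   0.08232585] 0.05577603311827473 [-0.08757373  0.48987427 -0.78350282]
```

View pics/w2.png

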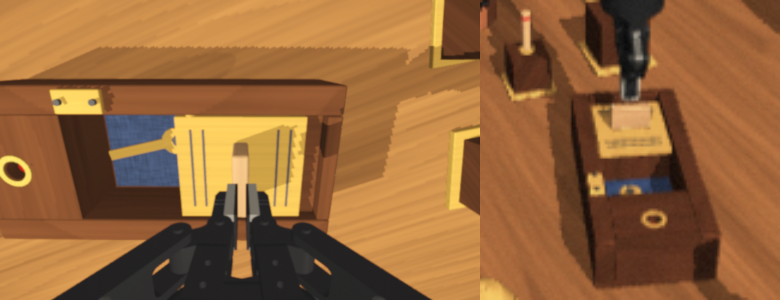

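Run:
```python
from h import *
c1=np.load('w1.npy',allow_pickle=True).item()
print('w1 lug ends',at('wrist',(321,149),.098,c1),at('wrist',(320,206),.098,c1))
s=readout.sense();c=camera_info('wrist');p=s['position'];R=np.array(s['ee_rot'])
S=480/640
print('tcp px',proj('wrist',p,c)*S,'grasp pt',proj('wrist',p-.019*R[:,2],c)*S)
print('lug top far end in w2 at .098',at('wrist',(240/S,143/S),.098,c))
for d in(-.025,0,.025):print(proj('wrist',np.array([.466,-.0085,.098])+d*np.array([.93,-.367,0]),c)*S)
print(np.array(c['pose'])[:3,3], c['camera_matrix'])
```

```text
w1 lug ends [ 0.49217892 -0.01968032  0.098     ] [4.44382918e-01 2.32065751e-04 9.80000000e-02]
tcp px [241.77801057 175.37069099] grasp pt [241.80272728 187.28423787]
lug top far end in w2 at .098 [ 0.49702782 -0.0211903   0.098     ]
[239.49532244 217.33622166]
[239.44869636 187.58038457]
[239.39838597 154.89030724]
[ 0.54477034 -0.0410901   0.25433894] [[327.94641914   0.         321.90283038]
 [  0.         327.94641914 194.14339118]
 [  0.           0.           1.        ]]
```

Run:
```python
from h import *
s=readout.sense();c=camera_info('wrist');p=s['position'];R=np.array(s['ee_rot'])
for z in(0,-.01,-.02,-.03,-.04):
  q=p+R@np.array([0,0,z]);q2=p+R@np.array([.011,0,z]);print(z,'wrist full',proj('wrist',q,c),proj('wrist',q2,c),'scene crop',(proj('scene',q)-[265,140])*2.4)
l=np.array([.468,-.0095,.098]);y=np.array([.367,.93,0]);x=np.array([.93,-.367,0])
for a in(-.025,.025):
  for dz in(0,-.032):print('lug +y face scene crop',(proj('scene',l+a*x+.006*y+[0,0,dz])-[265,140])*2.4)
b=cv2.resize(get_image('scene')[165:205,305:355,::-1],(500,400),interpolation=cv2.INTER_CUBIC)
w=cv2.resize(get_image('wrist')[170:330,260:380,::-1],(300,400),interpolation=cv2.INTER_CUBIC)
cv2.imwrite('pics/w3.png',np.hstack([b,w]))
```

```text
0 wrist full [322.37068076 233.82758799] [322.38255844 216.30269624] scene crop [148.3768495 113.6675619]
-0.01 wrist full [322.38721379 241.79512785] [322.40007793 223.49851672] scene crop [148.58978137 107.18751326]
-0.02 wrist full [322.4055612  250.64044607] [322.41956497 231.50508651] scene crop [148.80469085 100.64430825]
-0.03 wrist full [322.42603773 260.5164463 ] [322.44136961 240.46715367] scene crop [149.02160039  94.03717486]
-0.04 wrist full [322.449035  271.6135622] [322.46592989 250.56597273] scene crop [149.24053266  87.36533211]
lug +y face scene crop [168.82672275 105.40920362]
lug +y face scene crop [167.85205768 126.06302423]
lug +y face scene crop [129.59052593 107.69542463]
lug +y face scene crop [129.2199861  128.41637404]
```

View pics/w3.png

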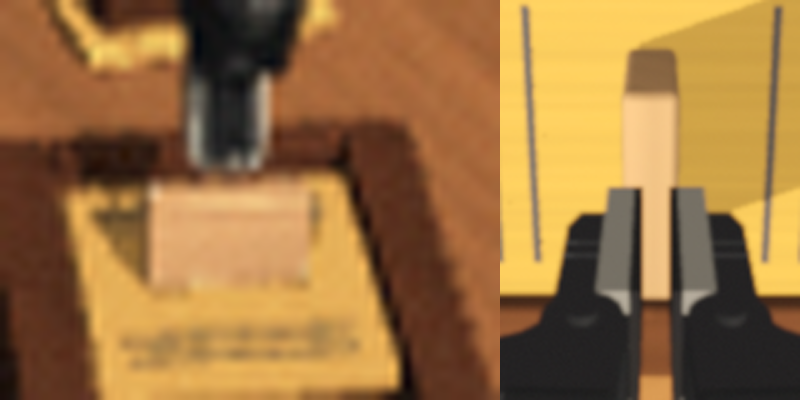

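The pictures disagree with the reported TCP. In the scene view the fingertips end at (324,181), just above the lug, and nothing hides its +y face. So the tips stand about 22 mm behind the reported TCP, and the fingers closed above the lug. I'll reopen and go lower in steps, watching the force.

send_rows([
  [40,0,0,0,0,0,0],
  [40,0,0,0,0,0,0],
  [40,0,0,0,0,0,0],
  [40,0,0,3,0,0,0],
  [40,0,0,3,0,0,0],
  [40,0,0,3,0,0,0],
  [40,0,0,3,0,0,0],
  [40,0,0,0,0,0,0],
])

```text
clock: 3.93
position: [0.466, -0.0106, 0.0686]
ee_rot: [[0.931, -0.366, -0.002], [-0.366, -0.931, 0.0], [-0.002, 0.0, -1.0]]
contact_force: [0.0, -0.5, 0.2]
grip_width: 0.467
```

send_rows([
  [40,0,0,3,0,0,0],
  [40,0,0,3,0,0,0],
  [40,0,0,0,0,0,0],
])

```text
clock: 4.18
position: [0.4663, -0.0106, 0.0629]
ee_rot: [[0.931, -0.366, -0.001], [-0.366, -0.931, 0.0], [-0.001, 0.0, -1.0]]
contact_force: [-0.4, 0.0, 0.0]
grip_width: 0.469
```

send_rows([
  [5,0,0,0,0,0,0],
  [5,0,0,0,0,0,0],
  [5,0,0,0,0,0,0],
  [5,0,0,0,0,0,0],
  [5,0,0,0,0,0,0],
  [5,0,0,0,0,0,0],
])

```text
clock: 4.68
position: [0.467, -0.0107, 0.0637]
ee_rot: [[0.931, -0.366, 0.0], [-0.366, -0.931, 0.0], [0.0, -0.0, -1.0]]
contact_force: [-1.3, 1.2, 1.3]
grip_width: 0.123
```

The grip stopped at about 10.5 mm on the 12 mm bar with no vertical contact, so it's on the lug. Now I'll push along the safe's +y.

send_rows([
  [5,0,-5,0,0,0,0],
  [5,0,-8,0,0,0,0],
  [5,0,-10,0,0,0,0],
  [5,0,-10,0,0,0,0],
  [5,0,-10,0,0,0,0],
  [5,0,-10,0,0,0,0],
  [5,0,-10,0,0,0,0],
  [5,0,-10,0,0,0,0],
])

```text
clock: 5.35
position: [0.4944, 0.0584, 0.0638]
ee_rot: [[0.931, -0.366, 0.001], [-0.366, -0.931, -0.0], [0.001, -0.0, -1.0]]
contact_force: [0.7, -2.4, 2.6]
grip_width: 0.13
```

send_rows([
  [5,0,-3,0,0,0,0],
  [5,0,-3,0,0,0,0],
  [5,0,-3,0,0,0,0],
  [5,0,-3,0,0,0,0],
  [5,0,-3,0,0,0,0],
  [5,0,0,0,0,0,0],
  [5,0,0,0,0,0,0],
])

```text
clock: 5.93
position: [0.4989, 0.0701, 0.0637]
ee_rot: [[0.931, -0.365, -0.001], [-0.365, -0.931, -0.003], [0.0, 0.003, -1.0]]
contact_force: [-0.9, -6.2, 4.4]
grip_width: 0.126
```

send_rows([
  [5,0,-2,0,0,0,0],
  [5,0,-2,0,0,0,0],
  [5,0,0,0,0,0,0],
  [5,0,0,0,0,0,0],
])

```text
clock: 6.27
position: [0.4989, 0.0701, 0.0637]
ee_rot: [[0.932, -0.363, -0.004], [-0.363, -0.932, -0.009], [-0.001, 0.01, -1.0]]
contact_force: [-3.9, -17.2, 8.5]
grip_width: 0.126
```

It's hard against a stop: 17 N with no motion after about 87 mm of travel, and the catch only needs about 7 N. I'll release, lift and measure the lug.

send_rows([
  [5,0,3,0,0,0,0],
  [40,0,1,0,0,0,0],
  [40,0,0,0,0,0,0],
  [40,0,0,0,0,0,0],
  [40,0,0,0,0,0,0],
  [40,0,0,-20,0,0,0],
  [40,0,0,-30,0,0,0],
  [40,0,0,-30,0,0,0],
])

```text
clock: 6.93
position: [0.4975, 0.0717, 0.1431]
ee_rot: [[0.931, -0.366, -0.004], [-0.366, -0.931, 0.0], [-0.004, 0.001, -1.0]]
contact_force: [1.6, -0.2, -1.0]
grip_width: 0.467
```

send_rows([
  [40,0,0,-30,0,0,0],
  [40,0,0,-30,0,0,0],
  [40,0,0,0,0,0,0],
  [40,0,0,0,0,0,0],
])

```text
clock: 7.27
position: [0.501, 0.0718, 0.2059]
ee_rot: [[0.931, -0.366, 0.005], [-0.366, -0.931, 0.001], [0.005, -0.003, -1.0]]
contact_force: [-0.3, 0.5, -1.5]
grip_width: 0.467
```

Run:
```python
from h import *
s=readout.sense();print(s['clock'],s['position'],s['grip_width'],s['contact_force'])
c=camera_info('wrist');np.save('w4.npy',c,allow_pickle=True);im=get_image('wrist')[:,:,::-1].copy();cv2.imwrite('pics/w4.png',im)
print('button',proj('wrist',(.5357,.1655,.07),c))
for d in(.085,.09):print('lug',proj('wrist',np.array([.466,-.0085,.098])+d*np.array([.367,.93,0]),c))
```

```text
7.2667 [0.50097738 0.07184451 0.20593681] 0.4674472302168664 [-0.27284605  0.47598614 -1.50247731]
button [220.32372227 174.85974857]
lug [325.46528193 184.43990059]
lug [319.87652369 184.42560067]
```

View pics/w4.png

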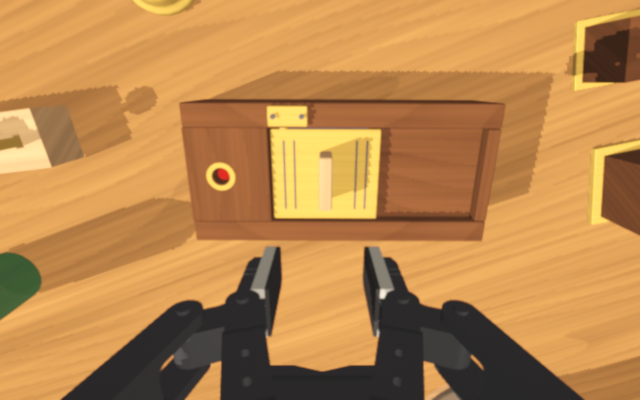

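Run:
```python
from h import *
y=np.array([.367,.93,0])
for n in('w1','w4'):
    c=np.load(n+'.npy',allow_pickle=True).item();im=cv2.imread(f'pics/{n}.png').astype(int)
    hsv=cv2.cvtColor(im.astype(np.uint8),cv2.COLOR_BGR2HSV)
    # lug: pale column in row 190
    r=im[180:200].mean(0);bl=r[:,0];print(n,'blue channel',[(x,int(bl[x])) for x in range(308,336,1)])
    m=cv2.inRange(hsv,(20,110,150),(35,255,255));m[:145]=0;m[200:]=0
    m[:,:(100 if n=='w1' else 195)]=0;m[:,(150 if n=='w1' else 245):]=0
    k=cv2.findNonZero(m);e=cv2.minEnclosingCircle(k);print('bezel',e)
    b=at('wrist',e[0],.07,c);print(b)
    xs=[x for x in range(308,336) if bl[x]>110];print(xs[:1],xs[-1:]);
    l=at('wrist',((xs[0]+xs[-1])/2,190),.098,c);print('lug',l,'bezel-lug along y',(b-l)@y)
    n0='right/left plate'
```

```text
w1 blue channel [(308, 108), (309, 108), (310, 108), (311, 108), (312, 109), (313, 117), (314, 140), (315, 154), (316, 156), (317, 155), (318, 154), (319, 152), (320, 150), (321, 149), (322, 149), (323, 150), (324, 150), (325, 144), (326, 128), (327, 104), (328, 89), (329, 87), (330, 87), (331, 87), (332, 88), (333, 88), (334, 88), (335, 89)]
bezel ((125.0, 173.0), 15.811488151550293)
[0.53489044 0.16625567 0.07      ]
[313] [326]
lug [ 0.45862583 -0.00495413  0.098     ] bezel-lug along y 0.18721422393810508
w4 blue channel [(308, 110), (309, 110), (310, 110), (311, 110), (312, 110), (313, 110), (314, 110), (315, 110), (316, 110), (317, 111), (318, 122), (319, 145), (320, 158), (321, 159), (322, 158), (323, 156), (324, 154), (325, 152), (326, 152), (327, 152), (328, 154), (329, 153), (330, 141), (331, 117), (332, 95), (333, 87), (334, 86), (335, 87)]
bezel ((220.0, 176.5), 14.705541610717773)
[0.53433031 0.16655567 0.07      ]
[308] [331]
lug [0.49427867 0.07744048 0.098     ] bezel-lug along y 0.09757607552476119
```

The shutter plate now meets the wall of the well at column 271, and the lug (325,182) has travelled about 85 to 87 mm. Given the 17 N stop as well, I take it as closed. The bezel is at (221,176). Next I'll go above the stylus.

send_rows([
  [50,14.75,37.6,0,0,0,0],
  [50,14.75,37.6,0,0,0,0],
  [50,14.75,37.6,0,0,0,0],
  [50,14.75,37.6,0,0,0,0],
  [50,14.75,37.6,0,0,0,0],
  [50,14.75,37.6,0,0,0,0],
  [50,14.75,37.6,0,0,0,0],
  [50,14.75,37.6,0,0,0,0],
])

```text
clock: 7.98
position: [0.4971, -0.2528, 0.2009]
ee_rot: [[0.931, -0.366, -0.004], [-0.366, -0.931, 0.003], [-0.004, -0.001, -1.0]]
contact_force: [0.4, -0.5, 0.6]
grip_width: 0.587
```

send_rows([
  [50,0,0,0,0,0,0],
  [50,0,0,0,0,0,0],
  [50,0,0,0,0,0,0],
])

```text
clock: 8.23
position: [0.4975, -0.2508, 0.2014]
ee_rot: [[0.93, -0.367, -0.004], [-0.367, -0.93, 0.003], [-0.004, -0.002, -1.0]]
contact_force: [0.1, 0.2, -0.5]
grip_width: 0.585
```

Run:
```python
from h import *
s=readout.sense();R=np.array(s['ee_rot']);print(s['clock'],s['position'],s['grip_width'],R.round(3).tolist())
c=camera_info('wrist');np.save('w5.npy',c,allow_pickle=True);im=get_image('wrist')[:,:,::-1].copy();cv2.imwrite('pics/w5.png',im)
for X in((.5,-.2515,.124),(.5,-.2515,.064),s['position']):print(proj('wrist',X,c))
```

```text
8.2333 [ 0.49745002 -0.2508011   0.2013628 ] 0.5852932746282519 [[0.93, -0.367, -0.004], [-0.367, -0.93, 0.003], [-0.004, -0.002, -1.0]]
[322.07530925 187.9836663 ]
[322.16837549 168.78813668]
[322.36486752 233.81781039]
```

View pics/w5.png

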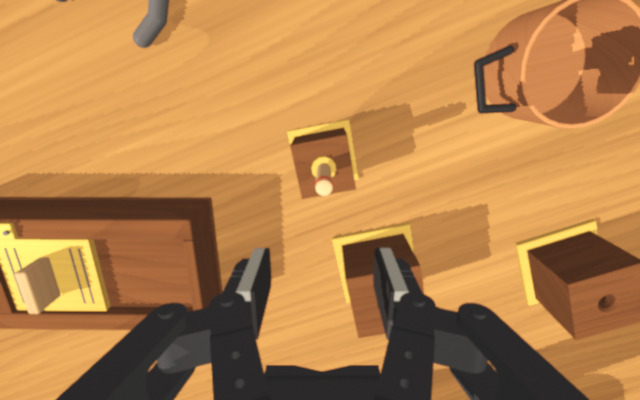

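The collar is at (323,168) and the handle top at (324,187), within 2 px of prediction. I'll descend and grip.

send_rows([
  [50,2,0,30,0,0,0],
  [50,0,0,30,0,0,0],
  [50,0,0,30,0,0,0],
  [50,0,0,25,0,0,0],
  [50,0,0,15,0,0,0],
  [50,0,0,9,0,0,0],
  [50,0,0,0,0,0,0],
  [50,0,0,0,0,0,0],
], force=40)

```text
clock: 8.95
position: [0.5008, -0.2515, 0.0646]
ee_rot: [[0.931, -0.365, -0.0], [-0.365, -0.931, 0.0], [-0.001, -0.0, -1.0]]
contact_force: [0.3, -1.0, 0.7]
grip_width: 0.586
```

send_rows([
  [4,0,0,0,0,0,0],
  [4,0,0,0,0,0,0],
  [4,0,0,0,0,0,0],
  [4,0,0,0,0,0,0],
  [4,0,0,0,0,0,0],
  [4,0,0,0,0,0,0],
  [4,0,0,0,0,0,0],
  [4,0,0,0,0,0,0],
])

```text
clock: 9.62
position: [0.5018, -0.2533, 0.0661]
ee_rot: [[0.93, -0.366, 0.002], [-0.366, -0.93, -0.001], [0.003, 0.0, -1.0]]
contact_force: [-0.6, 1.1, 5.3]
grip_width: 0.144
```

send_rows([
  [4,0,0,-5,0,0,0],
  [4,0,0,-10,0,0,0],
  [4,0,0,-20,0,0,0],
  [4,0,0,-25,0,0,0],
  [4,0,0,-25,0,0,0],
  [4,0,0,-25,0,0,0],
  [4,0,0,0,0,0,0],
  [4,0,0,0,0,0,0],
])

```text
clock: 10.28
position: [0.5019, -0.2535, 0.1769]
ee_rot: [[0.931, -0.366, 0.004], [-0.366, -0.931, -0.002], [0.004, 0.001, -1.0]]
contact_force: [0.4, 0.7, -0.6]
grip_width: 0.15
```

Run:
```python
from h import *
s=readout.sense();R=np.array(s['ee_rot']);p=s['position'];print(s['clock'],p,s['grip_width'],s['contact_force'])
c=camera_info('wrist');im=get_image('wrist')[:,:,::-1];b=get_image('scene')[:,:,::-1]
cv2.imwrite('pics/w6.png',np.hstack([cv2.resize(im[120:320,220:420],(400,400)),cv2.resize(b[110:190,245:325],(400,400),interpolation=cv2.INTER_CUBIC)]))
o=np.array([p[0],p[1],.060+.110])
for h in(-.05,0,.064):
    q=o+[0,0,h];print(h,'wrist crop',(proj('wrist',q,c)-[220,120])*2,'scene crop',(proj('scene',q)-[245,110])*5)
```

```text
10.2833 [ 0.50186898 -0.25350811  0.17685002] 0.14989115730036665 [ 0.37097776  0.67471575 -0.62772555]
-0.05 wrist crop [204.42025419 161.08996749] scene crop [190.87781578 175.61890527]
0 wrist crop [204.63812232 217.64783051] scene crop [188.1342751  109.59392161]
0.064 wrist crop [205.13726989 347.3340001 ] scene crop [184.50379512  20.9339096 ]
```

View pics/w6.png

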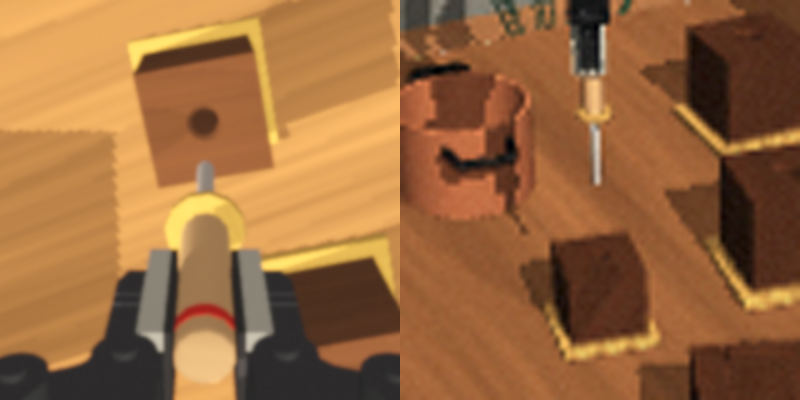

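The stylus hangs upright in the grip. Its tip is at wrist (322,201) and scene (284,147), within a few mm of prediction, and it is about 110 mm clear of the stand. Now I'll go over the button.

send_rows([
  [4,0,0,-20,0,0,0],
  [4,-5,-20,0,0,0,0],
  [4,-11,-36.5,0,0,0,0],
  [4,-11,-36.5,0,0,0,0],
  [4,-11,-36.5,0,0,0,0],
  [4,-11,-36.5,0,0,0,0],
  [4,-11,-36.5,0,0,0,0],
  [4,-11,-36.5,0,0,0,0],
])

```text
clock: 11.05
position: [0.5202, -0.0025, 0.1924]
ee_rot: [[0.93, -0.367, -0.004], [-0.367, -0.93, 0.0], [-0.004, 0.001, -1.0]]
contact_force: [0.9, -0.2, -0.9]
grip_width: 0.149
```

send_rows([
  [4,-11,-36.5,0,0,0,0],
  [4,-11,-36.5,0,0,0,0],
  [4,-11,-36.5,0,0,0,0],
  [4,-11,-36.5,0,0,0,0],
  [4,-6.5,-17,0,0,0,0],
  [4,0,0,0,0,0,0],
  [4,0,0,0,0,0,0],
  [4,0,0,0,0,0,0],
])

```text
clock: 11.72
position: [0.5336, 0.1649, 0.1929]
ee_rot: [[0.931, -0.366, -0.003], [-0.366, -0.931, -0.002], [-0.002, 0.003, -1.0]]
contact_force: [0.1, -0.2, -1.0]
grip_width: 0.147
```

```bash
cat > look.py <<'E'
from h import *
s=readout.sense();R=np.array(s['ee_rot']);p=np.array(s['position']);print(s['clock'],p,s['grip_width'],s['contact_force'])
c=camera_info('wrist');im=get_image('wrist')
h=cv2.cvtColor(im,cv2.COLOR_RGB2HSV)
m=cv2.inRange(h,(0,190,120),(6,255,255))|cv2.inRange(h,(174,190,120),(180,255,255))
n,_,st,ce=cv2.connectedComponentsWithStats(m)
for i in range(1,n):
    if st[i,4]>15:
        q=at('wrist',ce[i],.06,c);print('red',ce[i],st[i],q,'tool dxyz mm',R.T@(q-p)*1e3)
t=p-[0,0,.060];print('predicted tip px',proj('wrist',t,c))
cv2.imwrite('pics/w7.png',cv2.resize(im[80:330,180:460,::-1],(784,700))[:600])
E
python3 look.py
```

```text
11.7167 [0.53359348 0.16494293 0.19294061] 0.14654680556687047 [ 0.06840077 -0.19026532 -0.97762699]
red [320.57692308 173.11538462] [314 168  14  12 130] [0.53383144 0.16618741 0.06      ] tool dxyz mm [ 8.00042629e-02 -1.58800699e+00  1.32937143e+02]
red [322.2519685 276.1496063] [308 272  29  12 127] [0.42617781 0.20672914 0.06      ] tool dxyz mm [-1.14941973e+02  8.65258531e-02  1.33213195e+02]
predicted tip px [322.07069877 198.63257675]
```

View pics/w7.png

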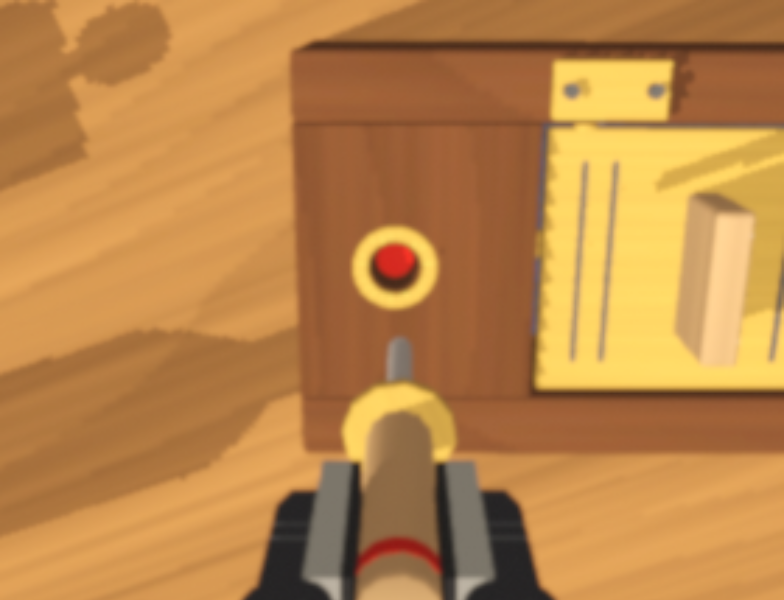

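The bezel is at (321,175) and the pin tip at (322,201), which projects to within about 2 mm of the hole's axis. I'll shift -1.5 mm in tool y and go down.

send_rows([
  [4,0,-1.5,20,0,0,0],
  [4,0,0,20,0,0,0],
  [4,0,0,15,0,0,0],
  [4,0,0,8,0,0,0],
  [4,0,0,3,0,0,0],
  [4,0,0,0,0,0,0],
  [4,0,0,0,0,0,0],
])

```text
clock: 12.35
position: [0.536, 0.1668, 0.1293]
ee_rot: [[0.93, -0.367, 0.001], [-0.367, -0.93, 0.0], [0.001, -0.001, -1.0]]
contact_force: [0.4, 0.2, 0.4]
grip_width: 0.149
```

send_rows([
  [4,0,0,2,0,0,0],
  [4,0,0,2,0,0,0],
  [4,0,0,0,0,0,0],
  [4,0,0,0,0,0,0],
])

```text
clock: 12.68
position: [0.5355, 0.1674, 0.1249]
ee_rot: [[0.931, -0.366, 0.001], [-0.366, -0.931, 0.0], [0.0, -0.0, -1.0]]
contact_force: [0.5, -0.6, -0.9]
grip_width: 0.15
```

send_rows([
  [4,0,0,2,0,0,0],
  [4,0,0,2,0,0,0],
  [4,0,0,0,0,0,0],
  [4,0,0,0,0,0,0],
])

```text
clock: 13.02
position: [0.5351, 0.1673, 0.1203]
ee_rot: [[0.931, -0.366, -0.001], [-0.366, -0.931, -0.0], [-0.0, 0.0, -1.0]]
contact_force: [0.5, 0.5, -0.9]
grip_width: 0.146
```

send_rows([
  [4,0,0,2,0,0,0],
  [4,0,0,1,0,0,0],
  [4,0,0,0,0,0,0],
  [4,0,0,0,0,0,0],
])

```text
clock: 13.35
position: [0.5352, 0.1673, 0.1174]
ee_rot: [[0.931, -0.366, -0.0], [-0.366, -0.931, -0.0], [-0.0, 0.0, -1.0]]
contact_force: [0.1, -0.0, -0.6]
grip_width: 0.146
```

send_rows([
  [4,0,0,2,0,0,0],
  [4,0,0,0,0,0,0],
  [4,0,0,0,0,0,0],
])

```text
clock: 13.6
position: [0.5356, 0.1673, 0.1158]
ee_rot: [[0.931, -0.366, 0.001], [-0.366, -0.931, 0.0], [0.001, -0.0, -1.0]]
contact_force: [0.3, 0.4, 0.9]
grip_width: 0.146
```

send_rows([
  [4,0,0,2,0,0,0],
  [4,0,0,0,0,0,0],
  [4,0,0,0,0,0,0],
])

```text
clock: 13.85
position: [0.5357, 0.1674, 0.1138]
ee_rot: [[0.931, -0.366, 0.001], [-0.366, -0.931, 0.0], [0.001, -0.0, -1.0]]
contact_force: [-0.3, 0.4, 2.1]
grip_width: 0.148
```

Contact has begun: 0.9 N, then 2.1 N, which matches the button spring. I'll keep pressing to the bottom.

send_rows([
  [4,0,0,2,0,0,0],
  [4,0,0,0,0,0,0],
  [4,0,0,0,0,0,0],
])

```text
clock: 14.1
position: [0.5357, 0.1674, 0.1118]
ee_rot: [[0.931, -0.366, 0.001], [-0.366, -0.931, 0.0], [0.001, -0.0, -1.0]]
contact_force: [0.8, -0.3, 3.9]
grip_width: 0.146
```

send_rows([
  [4,0,0,1.5,0,0,0],
  [4,0,0,0,0,0,0],
  [4,0,0,0,0,0,0],
])

```text
clock: 14.35
position: [0.5359, 0.1674, 0.1109]
ee_rot: [[0.931, -0.366, 0.001], [-0.366, -0.931, 0.0], [0.001, -0.001, -1.0]]
contact_force: [0.6, -0.6, 5.2]
grip_width: 0.15
```

send_rows([
  [4,0,0,1.5,0,0,0],
  [4,0,0,0,0,0,0],
  [4,0,0,0,0,0,0],
  [4,0,0,0,0,0,0],
])

```text
clock: 14.68
position: [0.5365, 0.1675, 0.1106]
ee_rot: [[0.931, -0.366, 0.002], [-0.366, -0.931, 0.0], [0.002, -0.001, -1.0]]
contact_force: [-1.2, 0.9, 10.3]
grip_width: 0.151
```

It bottomed at 10 N with no further travel, well above the 4 N needed, so the button is fully pressed. I'll retreat and go back over the stand.

send_rows([
  [4,0,0,-5,0,0,0],
  [4,0,0,-11,0,0,0],
  [4,0,0,-20,0,0,0],
  [4,0,0,-25,0,0,0],
  [4,0,0,-25,0,0,0],
  [4,5,20,0,0,0,0],
  [4,11,36.5,0,0,0,0],
  [4,11,36.5,0,0,0,0],
])

```text
clock: 15.35
position: [0.526, 0.0707, 0.1951]
ee_rot: [[0.932, -0.363, 0.0], [-0.363, -0.932, -0.0], [0.0, -0.0, -1.0]]
contact_force: [0.5, 0.1, -1.2]
grip_width: 0.149
```

send_rows([
  [4,11,36.5,0,0,0,0],
  [4,11,36.5,0,0,0,0],
  [4,11,36.5,0,0,0,0],
  [4,11,36.5,0,0,0,0],
  [4,11,36.5,0,0,0,0],
  [4,11,36.5,0,0,0,0],
  [4,11,36.5,0,0,0,0],
  [4,11,36.5,0,0,0,0],
])

```text
clock: 16.02
position: [0.5001, -0.2345, 0.1942]
ee_rot: [[0.93, -0.366, -0.001], [-0.366, -0.93, 0.001], [-0.001, -0.0, -1.0]]
contact_force: [0.9, 0.2, -1.1]
grip_width: 0.15
```

send_rows([
  [4,6.5,18.5,0,0,0,0],
  [4,0,0,15,0,0,0],
  [4,0,0,5,0,0,0],
  [4,0,0,0,0,0,0],
  [4,0,0,0,0,0,0],
  [4,0,0,0,0,0,0],
])

```text
clock: 16.52
position: [0.5007, -0.2518, 0.1747]
ee_rot: [[0.931, -0.365, -0.0], [-0.365, -0.931, 0.0], [-0.0, -0.0, -1.0]]
contact_force: [0.2, 0.4, -1.0]
grip_width: 0.147
```

Run:
```python
from h import *
s=readout.sense();R=np.array(s['ee_rot']);p=np.array(s['position']);print(s['clock'],p,s['grip_width'],s['contact_force'])
c=camera_info('wrist');im=get_image('wrist')
roi=im[150:202,290:355].astype(int).sum(2);m=(roi<170).astype(np.uint8)
n,_,st,ce=cv2.connectedComponentsWithStats(m)
for i in range(1,n):
    if st[i,4]>10:
        u=ce[i]+[290,150];q=at('wrist',u,.06,c);print('dark',u,st[i],q,'tool mm',R.T@(q-p)*1e3)
b=get_image('scene')[:,:,::-1]
cv2.imwrite('pics/w8.png',np.hstack([cv2.resize(im[120:320,220:420,::-1],(400,400)),cv2.resize(b[110:190,245:325],(400,400),interpolation=cv2.INTER_CUBIC)]))
for z in(.053,.057,.060):
  print('tip',z,(proj('wrist',p-[0,0,z],c)-[220,120])*2,(proj('scene',p-[0,0,z])-[245,110])*5)
```

```text
16.5167 [ 0.50072135 -0.2517811   0.17471909] 0.14727163612216468 [ 0.21500124  0.42230275 -1.04788559]
dark [296.34782609 150.56521739] [ 1  0 14  3 23] [ 0.53299756 -0.23977425  0.06      ] tool mm [ 25.70690092 -22.94034669 114.71392374]
dark [322.95348837 178.38372093] [28 24 11 10 86] [ 0.50054028 -0.25238403  0.06      ] tool mm [9.05250735e-02 6.45301896e-01 1.14718970e+02]
tip 0.053 [204.60572768 164.02294993] [193.36510956 174.09910386]
tip 0.057 [204.59961821 160.28377581] [193.57712445 179.27229298]
tip 0.06 [204.59515854 157.55458407] [193.73580573 183.14088021]
```

View pics/w8.png

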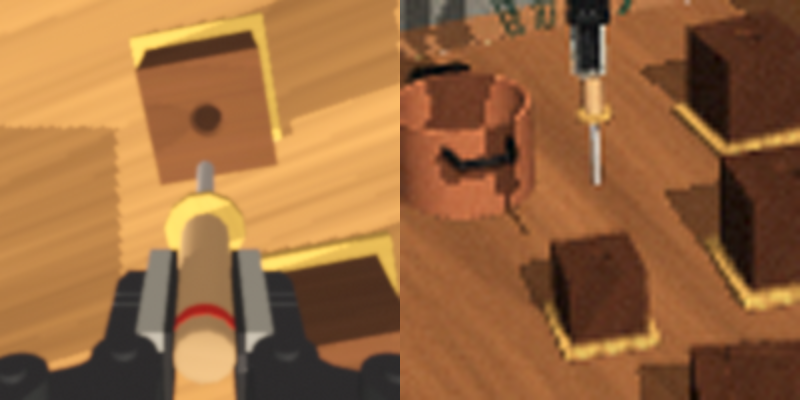

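The mouth of the stand is at wrist (323,178), within 1 mm of the stylus axis, and the stylus is still upright. I'll lower it.

send_rows([
  [4,0,0.5,20,0,0,0],
  [4,0,0,25,0,0,0],
  [4,0,0,20,0,0,0],
  [4,0,0,20,0,0,0],
  [4,0,0,12,0,0,0],
  [4,0,0,6,0,0,0],
  [4,0,0,3,0,0,0],
  [4,0,0,0,0,0,0],
])

```text
clock: 17.28
position: [0.5008, -0.2531, 0.0687]
ee_rot: [[0.931, -0.366, 0.0], [-0.366, -0.931, -0.0], [0.0, 0.0, -1.0]]
contact_force: [-0.8, -0.2, -0.2]
grip_width: 0.149
```

send_rows([
  [4,0,0,2,0,0,0],
  [4,0,0,1.5,0,0,0],
  [4,0,0,0,0,0,0],
  [4,0,0,0,0,0,0],
])

```text
clock: 17.62
position: [0.5015, -0.2538, 0.0662]
ee_rot: [[0.931, -0.366, 0.002], [-0.366, -0.931, -0.001], [0.003, 0.0, -1.0]]
contact_force: [0.6, 0.1, 1.9]
grip_width: 0.149
```

Seated: 1.9 N at z = 0.066, against 0.066 at the grasp. I'll release and lift straight up.

send_rows([
  [8,0,0,0,0,0,0],
  [25,0,0,0,0,0,0],
  [50,0,0,0,0,0,0],
  [50,0,0,0,0,0,0],
  [50,0,0,0,0,0,0],
  [50,0,0,0,0,0,0],
  [50,0,0,0,0,0,0],
])

```text
clock: 18.2
position: [0.5003, -0.2531, 0.0649]
ee_rot: [[0.931, -0.366, -0.0], [-0.366, -0.931, 0.0], [-0.0, -0.0, -1.0]]
contact_force: [0.6, 0.5, 0.1]
grip_width: 0.581
```

send_rows([
  [50,0,0,-10,0,0,0],
  [50,0,0,-20,0,0,0],
  [50,0,0,-30,0,0,0],
  [50,0,0,-30,0,0,0],
  [50,0,0,-30,0,0,0],
  [50,0,0,-30,0,0,0],
  [50,0,0,0,0,0,0],
  [50,0,0,0,0,0,0],
])

```text
clock: 18.87
position: [0.5023, -0.2542, 0.2187]
ee_rot: [[0.931, -0.366, 0.006], [-0.366, -0.931, -0.003], [0.007, 0.001, -1.0]]
contact_force: [1.3, -0.3, -0.8]
grip_width: 0.589
```

Run:
```python
from h import *
s=readout.sense();print(s['clock'],s['position'],s['grip_width'],s['contact_force'])
im=get_image('wrist')[:,:,::-1];b=get_image('scene')[:,:,::-1]
a=cv2.imread('pics/scene0.png')
cv2.imwrite('pics/w9.png',np.hstack([cv2.resize(im[100:260,0:400],(400,300))[:, :],cv2.resize(b[130:265,240:375],(400,300),interpolation=cv2.INTER_CUBIC)]))
for n in('a','b'):
    I=a if n=='a' else b
    h=cv2.cvtColor(np.ascontiguousarray(I),cv2.COLOR_BGR2HSV)[140:182,275:297];m=cv2.inRange(h,(0,20,170),(30,140,255));k=cv2.findNonZero(m)
    print(n,None if k is None else (k.reshape(-1,2).mean(0),k.reshape(-1,2).min(0),k.reshape(-1,2).max(0)))
```

```text
18.8667 [ 0.50227386 -0.25424845  0.21871931] 0.5888235322322853 [ 1.32777376 -0.25489109 -0.80139656]
a (array([ 8.95454545, 12.77272727]), array([7, 4], dtype=int32), array([10, 20], dtype=int32))
b (array([ 8.95454545, 12.77272727]), array([7, 4], dtype=int32), array([10, 20], dtype=int32))
```

View pics/w9.png

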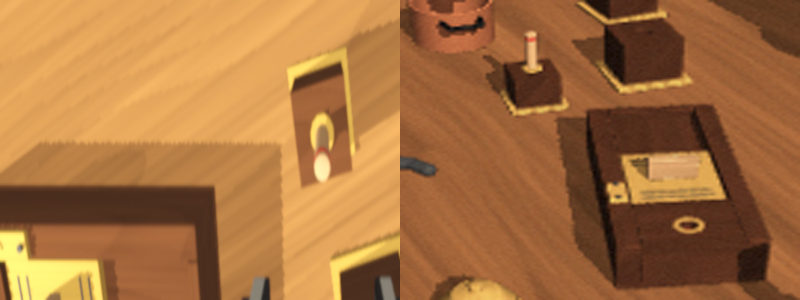

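The stylus mask in the scene view matches the start picture exactly: upright, collar on the stand. The shutter covers the well, and the gripper is clear at z = 0.219. Handing in.

```bash
python3 -c "
from plant import manip;print(manip.hand_in())"
```

```text
the job is handed in; nothing more can be done
None
```

I closed the shutter, pressed the button with the stylus, put the stylus back in its stand and handed the job in at about 19 s. No verdict was reported.

- **Shutter:** I gripped the push bar and slid it until it held against 17 N with no further motion; the catch needs about 7 N. The plate still met the end wall of the well in the last close view of it. I measured only 85–87 mm of travel, and where the shutter started is not known. I therefore judged it past 0.087 from the stop and the closed plate, not from a direct reading.
- **Button:** the stylus met the button spring at about 1 N and bottomed at 10 N with no further travel, for roughly 0.3 s. It was then withdrawn. I did not look at the button again afterwards to confirm it had sprung back out.
- **Stylus:** it is back in the small stand. In the final scene picture its handle matches the start picture pixel for pixel, upright with the collar on top. The gripper was open and 0.22 m up, touching nothing.
- **Fingertips disagreed with the reported tool position:** in the pictures they stood about 22 mm behind it. My first grip therefore closed above the push bar without touching anything, and I corrected the height from the images.
- **Other things on the counter:** I touched none of them and felt no unexpected contact, but did not measure their positions again at the end.
- **Pictures:** I viewed 12, two over the budget of 10.

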